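# Hold a reactor end block in the marking fixture

## Robot

A 6-joint arm with a two-finger parallel gripper is mounted at the origin on the work surface. World frame = base frame: x ahead of the robot, y to its left, z up, the work surface at z = 0. Lengths are in m, angles in rad, forces in N, time in s.
With the tool pointing down it reaches from about 0.25 to 0.725 m from the base axis. Payload 4 kg.
Tool frame: the origin (TCP) lies on the centre line of the jaws, within the pads' length; the fingertips stand 14 mm ahead of it and the grasp point (between the pads) lies 5 mm behind it; z points along the fingers, y is the direction in which the jaws open and shut (so a half turn about z gives the same grasp; the last joint's range is limited). The gripper opens to 85 mm and grips with 20 to 120 N. Pads are 22 mm wide; open, the fingers measure 114 mm over their backs; the gripper's body (76 mm by 85 mm) begins 54 mm behind the grasp point. The pads swing forward as they close: fully open they stand 13 mm farther back than shut.
Start: joints at [-1.139, 0.241, 0.005, 1.335, 0, 1.571], TCP at [0.209, -0.454, 0.245] pointing down, gripper open.
Joint ranges: [-2.72, 2.72], [-1.05, 1.87], [-1.09, 1.28], [-1.99, 2.15], [-1.42, 1.44], [-3.14, 3.14]. Speed limits (rad/s): [2.79, 2.79, 3.14, 3.14, 3.14, 3.14].

## Interface

Orientations are given as a unit quaternion [w, x, y, z].
In Python, from bench import arm gives the robot as it stands.
- The arm moves only by the tool arm_command, never from a script. Its argument "rows" is a list of rows, each a list of 6 numbers: the shift along the world's x, y, z in mm, then the turn, a rotation vector about the world's x, y, z in rad. In form: [[dx, dy, dz, ax, ay, az], ...]. A call has 1 to 5 rows; each row is the pose to reach, as a shift and turn from the pose commanded when the call began; what a row does not reach only later rows make up. A row lasts 1/8 s, in which the tool goes at most 62.5 mm and 10.7 degrees, less where a joint would pass 70% of its speed; a pose out of reach is approached as far as the arm can. A call with a gripper value outside its range is refused whole. "hand" is the opening in per cent of the stroke, from 0 (shut) to 100 (fully open), set as the call begins (left out, the last holds). The fingers move at their own pace and stop on an object; "grip_force" is the grip in N (left out, the last holds). Time passes only in rows, so rows that repeat a pose let the fingers close. It gives the time, the measured TCP pose, the force and the opening at its end, in the units of the state.
- arm.get_obs(): the state, without advancing time (a new reading comes with each control period).
- arm.get_image(name): name is "scene" or "top" or "wrist"; returns a dict with "frame" (384x512x3 uint8, blue, green, red), "fx", "fy", "cx", "cy" (pixels), "dist_coeffs" ([k1, k2, p1, p2, k3] as OpenCV has them; the pictures are not rectified), "camera_from_world" (4x4, takes a point from world to camera coordinates). Camera axes: x right, y down, z forward; pixel columns grow to the right and rows downward; lengths in m; the calibration is good to about 2 mm. A picture is of the moment at which its call begins. There is no depth.
- arm.sign_off(): hands the job in, once; it reports no verdict.
Trained networks look in the newest picture that a camera, given by its name, has taken for a name from the list of things; names that differ only in an ending like _2 or _b are one class to them, and where a whole thing is asked for, a point or a joint stands for the part that bears it (a point fixed in the world has none). Each returns a list of dicts, best first, with "score" (0 to 1); they miss things now and then, are a little off and sometimes report something else, mostly with a low value. They report only what shows in the picture. A call takes as long as a camera call. They do not tell look-alikes from the thing itself.
- arm.search_frame(camera, thing): "xyz" ([x, y, z] in m, in the coordinates of the camera as it stood for that picture, good to about 4 mm: the middle of the surface that is visible of it).
- arm.cut_out(camera, thing): "pixels" (384x512 bool, what is visible of it).
The state is a dict: "time": time; "joint_positions": joint angles; "joint_vel": joint speeds; "joint_torque": joint torques, N m; "tool_pos": TCP position; "tool_rot": TCP orientation; "contact_force": force on the tool from outside, world axes, zero at the start; "moment": the same for the moment, N m; "finger_gap": opening from 0.0 (shut) to 1.0 (fully open).
Only numpy, scipy, OpenCV 4.12 (cv2) and the standard library are available. Lean on these libraries where they do the work, as an engineer would, in place of code of your own. Each camera call takes 0.05 s, during which the arm holds its last target. There are 200 camera calls.

## Task

Take the stainless reactor end block and set it down on the steel plate of the marking fixture, lying along the fence with its threaded neck pointing away from the stop block, and let go of it. Bring it home, flush against the fence with its plain end up against the stop block; then push diagonally with the fingertips on the bevelled top edge that faces away from the fence, so that this one push presses the block firmly (a steady 15 N or so) into the fence and down on the plate while its top face stays clear for marking. Finish while holding that push, and leave the other things on the bench where they are.

Things in the scene. Friction and masses are not known exactly. Their poses are not given: they have to be found in the camera images.
- block_center (a point): Centre of the stainless end block (0.5 kg), half-way up its body. Body 40 mm wide (x), 50 long (y), 40 tall (z), lying flat; long edges bevelled 8 x 8 mm at 45 degrees, so each side has a flat 24 mm wide. At the -y end a round threaded neck with open bore, 30 mm across, 14 long, on the centre line; the +y end is plain. Starts on the bench; gripped across the 40 mm width.
- block_neck (a point): Tip of the end block's threaded neck, on its centre line, 39 mm from the block centre along its -y.
- station: Marking fixture, fixed, turned up to 0.25 rad. Origin on the bench under the middle of its plate; x towards the fence, y along it, z up. A block home at the fence has its centre at x = 20, z = 36 mm here. Behind the fence (x over 60 mm) stand two short earth terminals.
- stop_block: Black stop block fixed on the plate against the fence, at a different place along it each time; axes as the fixture's. Origin at the middle of its underside, on the plate; 36 (x) x 30 (y) x 28 (z) mm; working face at y = -15 mm, looking to -y. An arm and knob (to 50 mm above the plate) lie over the fence. A block home against it has its centre at y = -40 mm here.
- earth_plate: The fixture's steel plate, 170 (x) x 240 (y) mm, smooth ground steel on which the block slides easily, its top 16 mm above the bench; same origin and axes as the fixture.
- fence: The fixture's aluminium fence, along the whole plate; same origin and axes as the fixture. Its working face is the plane x = +40 mm, looking to -x; 20 mm thick, 30 mm high above the plate (46 mm above the bench).
- vial_red: clear sample vial with a red cap, 30 mm across, 54 mm tall, upright; bystander; origin at the middle of its underside
- vial_white: clear sample vial with a white cap, 28 mm across, 64 mm tall, upright; bystander; origin at the middle of its underside
- vial_green: clear sample vial with a green cap, 30 mm across, 52 mm tall, upright; bystander; origin at the middle of its underside
- etch_bottle: white plastic bottle of marking fluid with a blue cap, 60 mm across, 150 mm tall, upright; bystander; origin at the middle of its underside
- gland_nut: stainless hexagon nut lying flat, 40 mm across, 18 mm tall; bystander; origin at the middle of its underside
- wrench: steel open-ended wrench lying flat, 170 mm long; bystander
- marking_hand: marking handpiece lying flat: red round grip and black head with a felt pad, about 150 mm long, 30 mm wide, 22 mm tall; bystander
Mind the look-alikes: they are no part of the job. Leave any orange look-alike of the part that bears block_center alone.

How it is judged:
By the outcome, as a careful person would: the job done as asked, in the order asked, and still so for the second after the job is handed in, while the arm keeps its last pose, push and grip.
It also fails if it takes over 67 s, if anything falls off the work surface, if the arm or the gripper's body presses on something with over 40 N, if the wrist force passes 120 N, or if a joint passes its speed limit or range.

## Working session

There is one attempt and no reset: what is moved stays moved. The work goes in short steps, Python scripts to look and compute and a tool call to move; the robot and the scene stay as the last step left them, time stands still between calls to the robot, and variables do not carry over. Pictures are saved under pics/ and viewed, about 8 in all and at most 12, crops included, and the job is handed in when it is done.

Besides the shell and the picture viewer there is one more tool, called after "Request:" as name([rows], argument=value, ...), one row to a line, values as JSON. arm_command: Moves the arm, as the interface text tells. Its arguments: {"type":"object","properties":{"rows":{"type":"array","items":{"type":"array","items":{"type":"number"}}},"hand":{"type":"number"},"grip_force":{"type":"number"}},"required":["rows"]}

```bash
mkdir -p pics; ls; cat > h.py <<'E'
import numpy as np, cv2
from bench import arm
def cam(n):
    im=arm.get_image(n); return im
def K(im): return np.array([[im['fx'],0,im['cx']],[0,im['fy'],im['cy']],[0,0,1.]])
def toworld(im,p):
    T=np.linalg.inv(np.array(im['camera_from_world'])); return T[:3,:3]@np.array(p)+T[:3,3]
def ray(im,px,z):
    u=cv2.undistortPoints(np.array([[px]],float),K(im),np.array(im['dist_coeffs']))[0,0]
    T=np.linalg.inv(np.array(im['camera_from_world'])); d=T[:3,:3]@np.array([u[0],u[1],1]); o=T[:3,3]
    return o+d*(z-o[2])/d[2]
def proj(im,P):
    T=np.array(im['camera_from_world']); 
    return cv2.projectPoints(np.array(P,float).reshape(-1,3),cv2.Rodrigues(T[:3,:3])[0],T[:3,3],K(im),np.array(im['dist_coeffs']))[0][:,0]
E
python3 - <<'E'
from h import *
np.set_printoptions(precision=4,suppress=True)
print(arm.get_obs())
ims=[]
for n in ("top","scene"):
    im=cam(n); cv2.imwrite(f"pics/{n}0.png",im['frame']); print(n,np.linalg.inv(im['camera_from_world']))
    for t in ("block_center","block_neck","station","stop_block","fence","earth_plate","vial_red","vial_white","vial_green","etch_bottle","gland_nut","wrench","marking_hand"):
        r=arm.search_frame(n,t)
        print(t,[(round(x['score'],2),toworld(im,x['xyz']).round(3).tolist()) for x in r[:3]])
E
```

```text
pics
{'time': 0.0, 'joint_positions': array([-1.139 ,  0.2414,  0.0037,  1.3352,  0.    ,  1.5708]), 'joint_vel': array([-0.0018, -0.0004,  0.0003, -0.0006, -0.0005,  0.0002]), 'joint_torque': array([ -0.0003, -37.2321,  25.2406,   0.0169,  -0.    ,   0.    ]), 'tool_pos': array([ 0.209 , -0.4536,  0.2444]), 'tool_rot': array([-0.001 ,  0.9768,  0.2142, -0.0002]), 'contact_force': array([ 0.1644, -1.0424,  0.385 ]), 'moment': array([ 0.0126, -0.0026,  0.0256]), 'finger_gap': 1.0020776892453047}
top [[ 0.0175 -0.9933  0.1139  0.3634]
 [-0.9998 -0.017   0.0056 -0.091 ]
 [-0.0037 -0.114  -0.9935  1.4197]
 [ 0.      0.      0.      1.    ]]
block_center [(0.67, [0.395, 0.256, 0.036]), (0.54, [0.51, 0.237, 0.038])]
block_neck [(0.82, [0.392, 0.256, 0.039]), (0.47, [0.513, 0.234, 0.039])]
station [(0.61, [0.534, -0.131, 0.013])]
stop_block [(0.53, [0.574, -0.06, 0.046])]
fence [(0.8, [0.591, -0.138, 0.045])]
earth_plate [(0.58, [0.527, -0.129, 0.01])]
vial_red [(0.44, [0.688, 0.139, 0.051]), (0.21, [0.574, -0.06, 0.049])]
vial_white [(0.61, [0.345, -0.352, 0.06])]
vial_green [(0.62, [0.34,
[... 337 characters left out ...]
   0.      0.      1.    ]]
block_center [(0.95, [0.406, 0.264, 0.037]), (0.81, [0.524, 0.245, 0.033])]
block_neck [(0.56, [0.404, 0.263, 0.037])]
station [(0.67, [0.553, -0.124, 0.014])]
stop_block [(0.55, [0.582, -0.052, 0.054])]
fence [(0.64, [0.603, -0.125, 0.047])]
earth_plate [(0.98, [0.529, -0.115, 0.012]), (0.54, [0.53, 0.244, 0.035])]
vial_red [(0.7, [0.7, 0.143, 0.053]), (0.19, [0.354, 0.12, 0.041])]
vial_white [(0.57, [0.358, -0.35, 0.04])]
vial_green [(0.49, [0.354, 0.12, 0.041])]
etch_bottle [(0.89, [0.701, -0.362, 0.089])]
gland_nut [(0.77, [0.706, 0.275, 0.017])]
wrench [(0.88, [0.427, -0.492, 0.007])]
marking_hand [(0.78, [0.578, -0.485, 0.018]), (0.3, [0.55, -0.124, 0.015])]
```

```bash
python3 - <<'E'
import cv2
a=cv2.imread('pics/top0.png'); b=cv2.imread('pics/scene0.png')
cv2.imwrite('pics/top0b.png',cv2.resize(a,(768,576),interpolation=cv2.INTER_CUBIC))
cv2.imwrite('pics/scene0b.png',cv2.resize(b,(768,576),interpolation=cv2.INTER_CUBIC))
E
```

```text
(no output)
```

View pics/top0b.png

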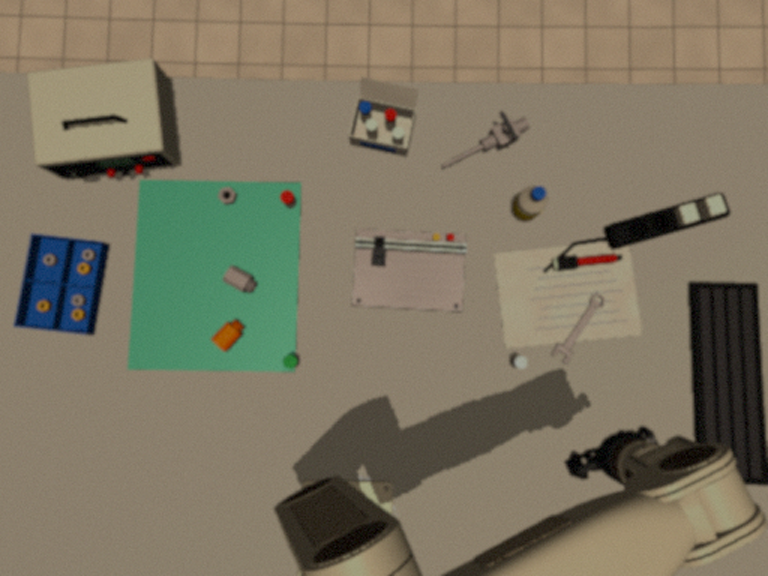

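View pics/scene0b.png

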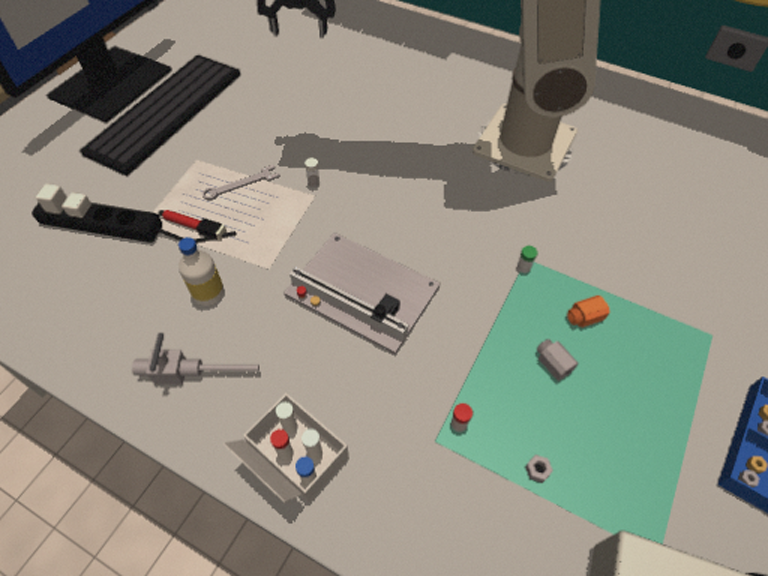

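The top view shows the steel block at (238,278) with its neck towards lower right, i.e. world -y and a bit of -x. The orange decoy is at (228,335). The fixture is at (410,270) with its fence on the far side (+x) and the stop block at (378,250). The scene view agrees.

```bash
python3 - <<'E'
from h import *
np.set_printoptions(precision=4,suppress=True)
from scipy.spatial.transform import Rotation as R
for n,ts in (("top",("block_center","earth_plate","fence")),("scene",("block_center","earth_plate"))):
    im=cam(n)
    for t in ts:
        for r in arm.cut_out(n,t)[:3]:
            m=r['pixels'].astype(np.uint8); c=cv2.findContours(m,0,2)[0]
            if not c: continue
            c=max(c,key=cv2.contourArea)
            z={'block_center':.03,'earth_plate':.016,'fence':.046}[t]
            P=np.array([ray(im,p[0].astype(float),z)[:2]*1000 for p in c],np.float32)
            print(n,t,round(r['score'],2),cv2.minAreaRect(P), cv2.boxPoints(cv2.minAreaRect(P)).round().tolist())
im=cam("wrist"); o=arm.get_obs(); T=np.linalg.inv(im['camera_from_world'])
w,x,y,z=o['tool_rot']; Rt=R.from_quat([x,y,z,w]).as_matrix()
print("cam in tool",Rt.T@(T[:3,3]-o['tool_pos']),"\n",Rt.T@T[:3,:3],im['fx'])
E
```

```text
top block_center 0.72 ((513.4273681640625, 238.505126953125), (67.10929107666016, 35.769195556640625), 61.31394577026367) [[482.0, 218.0], [513.0, 200.0], [545.0, 259.0], [514.0, 277.0]]
top block_center 0.48 ((396.90533447265625, 257.7679748535156), (47.569183349609375, 66.98026275634766), 52.33682632446289) [[356.0, 259.0], [409.0, 218.0], [438.0, 256.0], [385.0, 297.0]]
top earth_plate 0.85 ((520.2694702148438, -124.19328308105469), (242.76028442382812, 127.78511810302734), 87.64250183105469) [[451.0, -243.0], [579.0, -248.0], [589.0, -6.0], [461.0, -0.0]]
top fence 0.84 ((590.3942260742188, -158.47735595703125), (177.12164306640625, 29.493244171142578), 89.02253723144531) [[574.0, -247.0], [604.0, -247.0], [607.0, -70.0], [577.0, -70.0]]
scene block_center 0.94 ((522.281005859375, 241.0042724609375), (71.22186279296875, 52.99459457397461), 58.75740051269531) [[481.0, 224.0], [526.0, 197.0], [563.0, 258.0], [518.0, 285.0]]
scene block_center 0.72 ((403.61614990234375, 262.0482482910156), (49.644630432128906, 83.59132385253906), 48.76414489746094) [[356.0, 271.0], [419.0, 216.0], [451.0, 253.0], [389.0, 308.0]]
scene earth_plate 0.69 ((521.513916015625, -120.43869018554688), (241.87498474121094, 124.076171875), 87.3840560913086) [[454.0, -238.0], [578.0, -244.0], [589.0, -2.0], [465.0, 3.0]]
cam in tool [ 0.08    0.0002 -0.1286] 
 [[ 0.0003 -0.9505 -0.3106]
 [ 1.      0.0003  0.0003]
 [-0.0002 -0.3106  0.9505]] 320.920043174516
```

Request:
arm_command([
  [40,45,5,0,0,0.15],
  [80,90,10,0,0,0.3],
  [120,135,15,0,0,0.45],
  [160,180,20,0,0,0.6],
  [200,225,25,0,0,0.75],
])

```text
time: 2.42
tool_pos: [0.4104, -0.2276, 0.2707]
tool_rot: [0.0, 0.829, 0.559, 0.0]
contact_force: [0.7, -0.5, -0.3]
finger_gap: 1.001
```

Request:
arm_command([
  [40,45,0,0,0,0.15],
  [80,90,0,0,0,0.25],
  [120,135,0,0,0,0.35],
  [120,135,0,0,0,0.35],
  [120,135,0,0,0,0.35],
])

```text
time: 3.05
tool_pos: [0.529, -0.094, 0.27]
tool_rot: [-0.0, 0.721, 0.693, -0.0]
contact_force: [0.4, -0.1, 0.3]
finger_gap: 0.998
```

```bash
cat > st.py <<'E'
from h import *
from scipy.spatial.transform import Rotation as R
def state():
    o=arm.get_obs(); w,x,y,z=o['tool_rot']; Rt=R.from_quat([x,y,z,w]).as_matrix()
    print('t',round(o['time'],2),'pos',(o['tool_pos']*1000).round(1),'x',Rt[:,0].round(3),'z',Rt[:,2].round(3),'F',o['contact_force'].round(1),'gap',round(o['finger_gap'],3),'q',o['joint_positions'].round(2)); return o
E
python3 - <<'E'
from st import *
state(); im=cam('wrist'); cv2.imwrite('pics/w1.png',im['frame']); np.savez('w1.npz',**{k:np.array(v) for k,v in im.items()})
for t in ('stop_block','fence','earth_plate'):
  print(t,[(round(r['score'],2),(toworld(im,r['xyz'])*1000).round(1).tolist()) for r in arm.search_frame('wrist',t)])
f=im['frame'].copy()
yaw=-.042;c,s=np.cos(yaw),np.sin(yaw);Rz=np.array([[c,-s,0],[s,c,0],[0,0,1]])
o=np.array([.541,-.1245,0])
def line(pts,col):
  p=proj(im,[o+Rz@np.array(q)/1000 for q in pts]); cv2.polylines(f,[p.round().astype(int)],True,col,1)
line([(-85,-120,16),(85,-120,16),(85,120,16),(-85,120,16)],(0,0,255))
line([(40,-120,46),(60,-120,46),(60,120,46),(40,120,46)],(0,255,0))
cv2.imwrite('pics/w1o.png',cv2.resize(f,(768,576),interpolation=cv2.INTER_CUBIC))
E
```

```text
t 3.05 pos [529. -94. 270.] x [ 0.039  0.999 -0.   ] z [-0.001 -0.    -1.   ] F [ 0.4 -0.1  0.3] gap 0.998 q [-0.18  0.31  0.16  1.42 -0.    1.43]
stop_block [(0.71, [575.4, -53.9, 52.6])]
fence [(0.94, [594.3, -118.1, 47.5])]
earth_plate [(0.94, [529.6, -111.6, 20.6]), (0.54, [360.4, -351.8, 13.3])]
```

View pics/w1o.png

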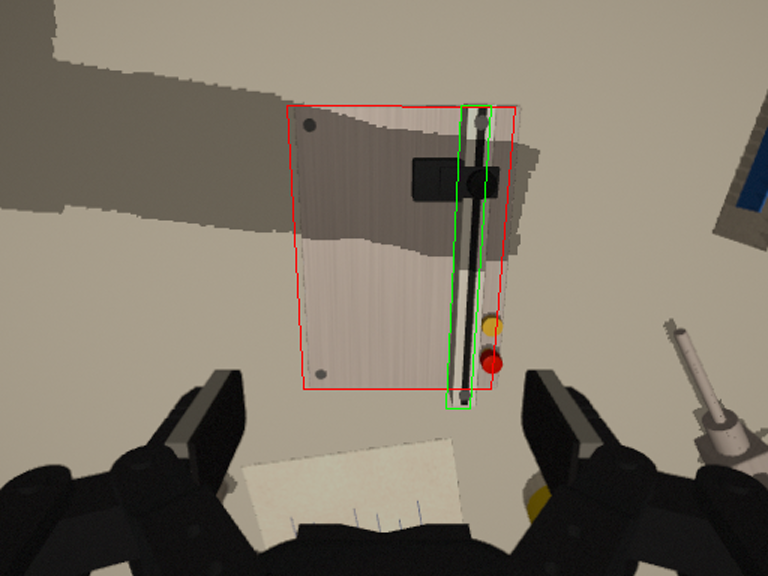

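The wrist view shows the plate about 3 px to the right of my overlay, so I add roughly +3 mm in x and +2 mm in y. The yaw fits. The stop block's front-left top corner is at (412,200) in the enlarged picture.

```bash
python3 - <<'E'
from h import *
im=dict(np.load('w1.npz'))
yaw=-.042;c,s=np.cos(yaw),np.sin(yaw);Rz=np.array([[c,-s],[s,c]])
o=np.array([544,-122.5])
for px,z in (((412,200),44),((412,159),44),((453,200),44),((454,402),46),((464,106),46),((293,106),16),((308,387),16),((520,106),16)):
  P=ray(im,(px[0]/1.5,px[1]/1.5),z/1000)*1000
  print(px,z,P.round(1),'station',(Rz.T@(P[:2]-o)).round(1))
hs=-40-15
E
```

```text
(412, 200) 44 [551.4 -70.5  44. ] station [ 5.2 52.3]
(412, 159) 44 [552.  -41.2  44. ] station [ 4.6 81.6]
(453, 200) 44 [581.5 -71.6  44. ] station [35.4 52.4]
(454, 402) 46 [ 583.2 -241.1   46. ] station [  44.2 -116.8]
(464, 106) 46 [588.3  -7.   46. ] station [ 39.4 117.2]
(293, 106) 16 [465.5  -1.5  16. ] station [-83.6 117.6]
(308, 387) 16 [ 455.9 -239.8   16. ] station [ -83.1 -120.9]
(520, 106) 16 [634.7  -8.1  16. ] station [ 85.8 118.1]
```

Request:
arm_command([
  [0,60,0,0,0,-0.1],
  [0,120,0,0,0,-0.2],
  [0,180,-10,0,0,-0.3],
  [0,240,-30,0,0,-0.4],
  [-5,300,-50,0,0,-0.5],
])

```text
time: 3.88
tool_pos: [0.5247, 0.2049, 0.221]
tool_rot: [0.0, 0.871, 0.491, 0.001]
contact_force: [1.2, 0.4, -1.0]
finger_gap: 1.0
```

Request:
arm_command([
  [-5,40,-20,0,0,0.0],
  [-5,40,-20,0,0,0.0],
  [-5,40,-20,0,0,0.0],
], hand=85)

```text
time: 4.25
tool_pos: [0.5196, 0.2432, 0.2013]
tool_rot: [0.0, 0.87, 0.493, 0.0]
contact_force: [-0.0, -0.3, 0.5]
finger_gap: 0.849
```

```bash
python3 - <<'E'
from st import *
state(); im=cam('wrist'); np.savez('w2.npz',**{k:np.array(v) for k,v in im.items()})
f=im['frame'].copy()
for r in arm.search_frame('wrist','block_center'): print(round(r['score'],2),(toworld(im,r['xyz'])*1000).round(1))
yaw=-.515;c,s=np.cos(yaw),np.sin(yaw);Rz=np.array([[c,-s,0],[s,c,0],[0,0,1]])
o=np.array([.5175,.245,0])
def line(pts,col):
  p=proj(im,[o+Rz@np.array(q)/1000 for q in pts]); cv2.polylines(f,[p.round().astype(int)],True,col,1)
line([(-12,-25,40),(12,-25,40),(12,25,40),(-12,25,40)],(0,0,255))
line([(-20,-25,20),(20,-25,20),(20,25,20),(-20,25,20)],(0,255,0))
line([(-15,-39,20),(15,-39,20)],(255,0,0))
cv2.imwrite('pics/w2o.png',cv2.resize(f,(768,576),interpolation=cv2.INTER_CUBIC))
E
```

```text
t 4.25 pos [519.6 243.2 201.3] x [ 0.514  0.858 -0.   ] z [ 0. -0. -1.] F [-0.  -0.3  0.5] gap 0.849 q [ 0.44  0.41  0.13  1.29 -0.    2.55]
0.7 [400.8 270.7  38.3]
```

View pics/w2o.png

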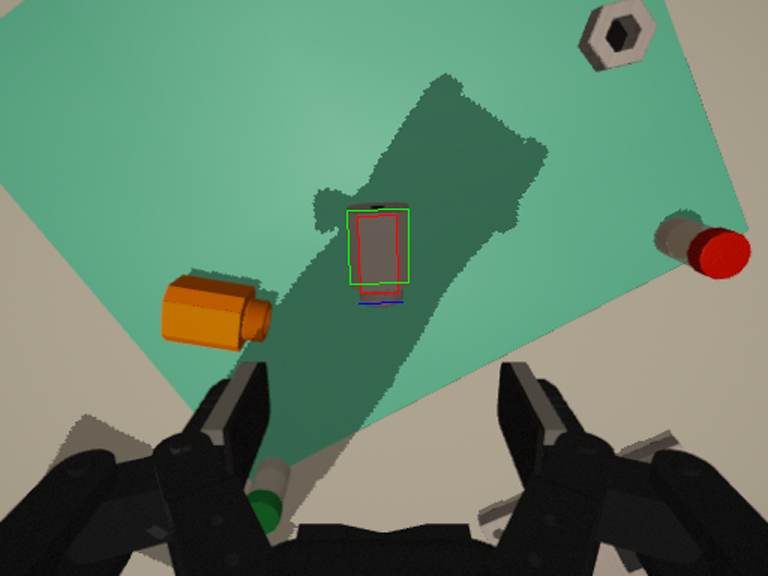

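The block sits right at my overlay, centred near (378,250), with a narrower neck at the bottom. I'll zoom in to confirm the neck end and the offset.

```bash
python3 - <<'E'
from h import *
im=dict(np.load('w2.npz')); f=im['frame'][110:230,190:320]
f=cv2.convertScaleAbs(f,alpha=1.8,beta=0)
cv2.imwrite('pics/w2z.png',cv2.resize(f,None,fx=5,fy=5,interpolation=cv2.INTER_CUBIC))
yaw=-.515;c,s=np.cos(yaw),np.sin(yaw);Rz=np.array([[c,-s,0],[s,c,0],[0,0,1]])
o=np.array([.5175,.245,0])
p=proj(im,[o+Rz@np.array(q)/1000 for q in [(-12,-25,40),(12,-25,40),(12,25,40),(-12,25,40),(-20,25,30),(20,25,30),(-20,-25,30),(20,-25,30),(0,-39,20)]])
print(((p-[190,110]+.5)*5).round())
E
```

```text
[[253. 430.]
 [378. 427.]
 [374. 169.]
 [242. 172.]
 [202. 163.]
 [415. 158.]
 [215. 414.]
 [417. 409.]
 [318. 459.]]
```

View pics/w2z.png

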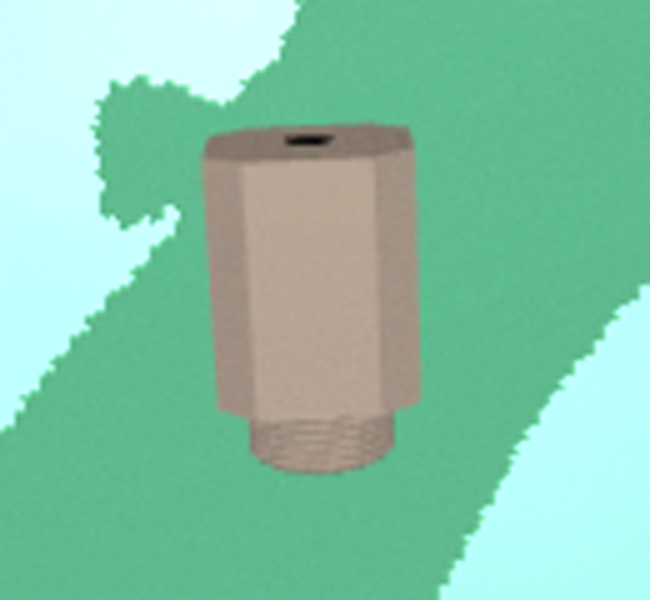

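Neck confirmed, pointing world -y/-x, with the block about 2 mm further along its +y than modelled. Descending to grip.

Request:
arm_command([
  [-1,3,-60,0,0,0.025],
  [-1,3,-110,0,0,0.025],
  [-1,3,-150,0,0,0.025],
  [-1,3,-180,0,0,0.025],
  [-1,3,-182,0,0,0.025],
])

```text
time: 4.97
tool_pos: [0.5173, 0.2451, 0.0173]
tool_rot: [-0.0, 0.864, 0.503, -0.002]
contact_force: [-0.2, -0.5, 0.3]
finger_gap: 0.851
```

Request:
arm_command([
  [0,0,0,0,0,0],
  [0,0,0,0,0,0],
  [0,0,0,0,0,0],
  [0,0,0,0,0,0],
  [0,0,0,0,0,0],
], hand=0, grip_force=40)

```text
time: 5.6
tool_pos: [0.5198, 0.2479, 0.0212]
tool_rot: [0.0, 0.864, 0.504, 0.002]
contact_force: [-0.6, -0.3, 6.9]
finger_gap: 0.464
```

```bash
python3 -c "
from st import *
state()"
```

```text
t 5.6 pos [519.8 247.9  21.2] x [0.492 0.871 0.003] z [ 0.004  0.002 -1.   ] F [-0.6 -0.3  6.9] gap 0.464 q [ 0.45  0.57 -0.12  0.88 -0.    2.53]
```

Request:
arm_command([
  [0,0,30,0,0,0],
  [0,0,80,0,0,0],
  [0,0,120,0,0,0],
  [0,-40,120,0,0,0.1],
  [0,-95,120,0,0,0.2],
])

```text
time: 6.22
tool_pos: [0.5184, 0.1524, 0.1393]
tool_rot: [0.0, 0.807, 0.591, 0.001]
contact_force: [-0.3, -1.2, -6.1]
finger_gap: 0.462
```

Request:
arm_command([
  [0,-55,0,0,0,0.1],
  [5,-110,0,0,0,0.2],
  [10,-165,0,0,0,0.27],
  [10,-215,0,0,0,0.27],
  [10,-260,0,0,0,0.27],
])

```text
time: 6.85
tool_pos: [0.5275, -0.1095, 0.1384]
tool_rot: [-0.0, 0.723, 0.691, -0.0]
contact_force: [0.2, 0.7, -4.5]
finger_gap: 0.464
```

Request:
arm_command([
  [0,0,-40,0,0,0],
  [0,0,-70,0,0,0],
  [0,0,-70,0,0,0],
  [0,0,-70,0,0,0],
])

```text
time: 7.35
tool_pos: [0.529, -0.1077, 0.0697]
tool_rot: [0.0, 0.722, 0.692, 0.0]
contact_force: [0.3, 0.2, -4.8]
finger_gap: 0.462
```

```bash
python3 - <<'E'
from st import *
state()
im=cam('wrist')
f=im['frame']
cv2.imwrite('pics/w3.png',cv2.resize(f,(768,576),interpolation=cv2.INTER_CUBIC)); np.savez('w3.npz',**{k:np.array(v) for k,v in im.items()})
E
```

```text
t 7.35 pos [ 529.  -107.7   69.7] x [ 0.044  0.999 -0.   ] z [ 0.001 -0.    -1.   ] F [ 0.3  0.2 -4.8] gap 0.462 q [-0.2   0.46 -0.17  0.94 -0.    1.41]
```

View pics/w3.png

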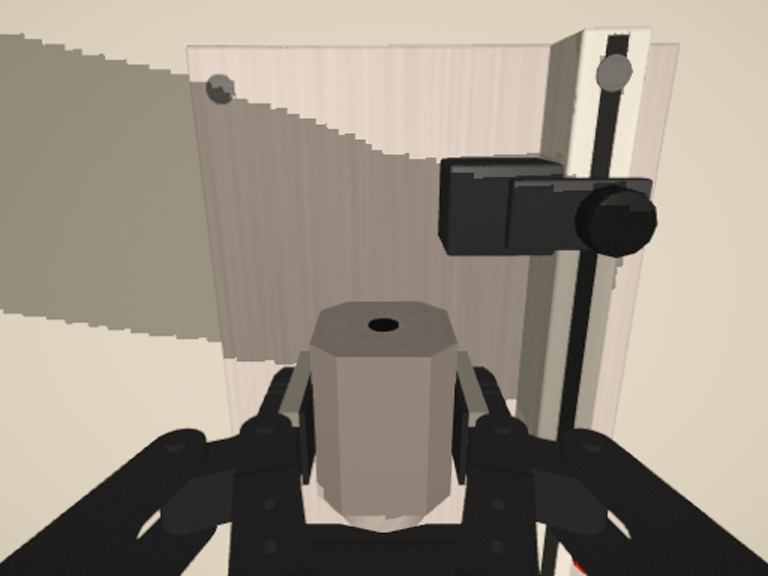

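The block is held level with the neck towards the near side. The stop block is at (500,205) and the fence on the right has finger clearance. Lowering.

Request:
arm_command([
  [0,0,-15,0,0,0],
  [0,0,-28,0,0,0],
  [0,0,-30,0,0,0],
  [0,0,-30,0,0,0],
])

```text
time: 7.9
tool_pos: [0.5281, -0.1076, 0.0385]
tool_rot: [-0.0, 0.722, 0.691, -0.0]
contact_force: [0.0, -0.4, -5.6]
finger_gap: 0.461
```

Request:
arm_command([
  [0,0,-2,0,0,0],
  [0,0,-2,0,0,0],
  [0,0,-3,0,0,0],
  [0,0,-3,0,0,0],
])

```text
time: 8.4
tool_pos: [0.5289, -0.1079, 0.0372]
tool_rot: [0.001, 0.722, 0.691, 0.0]
contact_force: [-3.1, 0.9, 5.5]
finger_gap: 0.462
```

Request:
arm_command([
  [0,0,1,0,0,0],
  [0,0,1,0,0,0],
  [0,0,1,0,0,0],
  [0,0,1,0,0,0],
  [0,0,1,0,0,0],
], hand=70)

```text
time: 9.02
tool_pos: [0.5284, -0.1077, 0.0367]
tool_rot: [-0.0, 0.722, 0.691, -0.0]
contact_force: [-1.0, -0.3, -0.2]
finger_gap: 0.697
```

Request:
arm_command([
  [0,0,20,0,0,0],
  [0,0,60,0,0,0],
  [0,0,100,0,0,0],
  [0,0,140,0,0,0],
  [0,0,140,0,0,0],
])

```text
time: 9.65
tool_pos: [0.5309, -0.1082, 0.1807]
tool_rot: [0.003, 0.722, 0.691, 0.002]
contact_force: [0.1, 0.5, -0.1]
finger_gap: 0.701
```

```bash
python3 - <<'E'
from st import *
state()
im=cam('wrist')
f=im['frame']
np.savez('w4.npz',**{k:np.array(v) for k,v in im.items()})
cv2.imwrite('pics/w4.png',cv2.resize(f,(768,576),interpolation=cv2.INTER_CUBIC))
E
```

```text
t 9.65 pos [ 530.9 -108.2  180.7] x [ 0.044  0.999 -0.001] z [ 0.008 -0.002 -1.   ] F [ 0.1  0.5 -0.1] gap 0.701 q [-0.2   0.35 -0.01  1.2  -0.    1.41]
```

View pics/w4.png

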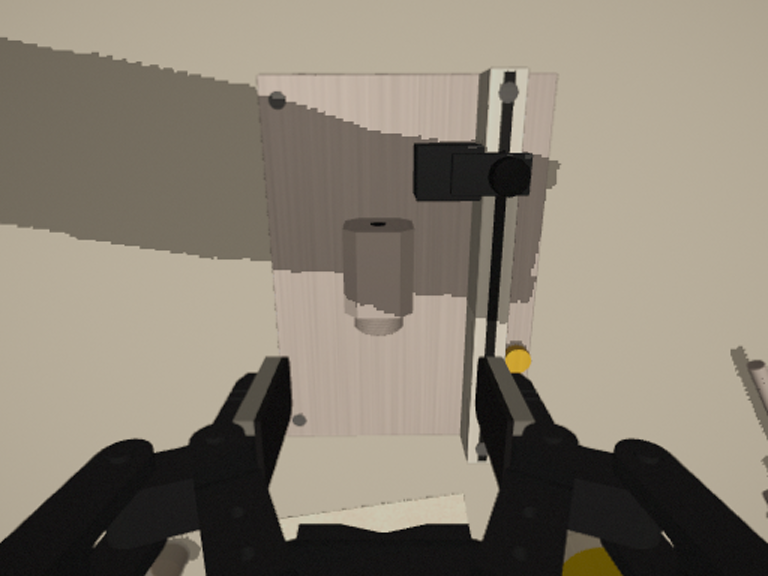

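Block is free-standing on the plate, neck towards -y, with its plain end about at row 232 and the stop front at row 199.

```bash
python3 - <<'E'
from h import *
im=dict(np.load('w4.npz'))
yaw=-.043;c,s=np.cos(yaw),np.sin(yaw);Rz=np.array([[c,-s],[s,c]])
o=np.array([544,-122.5])
for n,px,z in (('blkTL',(356,232),56),('blkTR',(401,231),56),('stopL',(415,199),44),('stopR',(480,199),44),('fence top far',(490,68),46),('fence top near',(472,460),46),('fence mid',(484,250),46)):
  P=ray(im,(px[0]/1.5,px[1]/1.5),z/1000)*1000
  print(n,P.round(1),'station',(Rz.T@(P[:2]-o)).round(1))
for r in arm.search_frame('wrist','block_neck')[:2]: print(toworld(im,r['xyz'])*1000)
E
```

```text
blkTL [518.8 -84.7  56. ] station [-26.8  36.6]
blkTR [542.9 -85.3  56. ] station [-2.6 37.1]
stopL [551.7 -70.4  44. ] station [ 5.4 52.4]
stopR [587.4 -72.   44. ] station [41.2 52.3]
fence top far [590.6  -6.2  46. ] station [ 41.6 118.2]
fence top near [ 584.9 -242.9   46. ] station [  46.1 -118.5]
fence mid [ 589.8 -100.6   46. ] station [44.9 23.8]
[ 528.35132948 -106.38482528   61.13372986]
```

Request:
arm_command([
  [-55,-2,0,0,0,0],
  [-55,-2,0,0,0,0],
  [-55,-2,0,0,0,0],
  [-55,-2,0,0,0,0],
  [-55,-2,-40,0,0,0],
], hand=0)

```text
time: 10.38
tool_pos: [0.4778, -0.1105, 0.1393]
tool_rot: [0.004, 0.722, 0.691, 0.003]
contact_force: [0.9, -0.5, -0.5]
finger_gap: -0.002
```

Request:
arm_command([
  [0,0,-50,0,0,0],
  [0,0,-90,0,0,0],
  [0,0,-99,0,0,0],
  [0,0,-99,0,0,0],
  [0,0,-99,0,0,0],
])

```text
time: 11.0
tool_pos: [0.4752, -0.1101, 0.0395]
tool_rot: [0.002, 0.722, 0.691, 0.001]
contact_force: [-0.1, 0.3, -0.7]
finger_gap: 0.001
```

Request:
arm_command([
  [5,0,0,0,0,0],
  [10,0,0,0,0,0],
  [14,0,0,0,0,0],
  [18,0,0,0,0,0],
  [22,0,0,0,0,0],
])

```text
time: 11.62
tool_pos: [0.4954, -0.1097, 0.0378]
tool_rot: [-0.0, 0.722, 0.691, -0.0]
contact_force: [-3.1, -0.1, 2.5]
finger_gap: 0.001
```

```bash
python3 - <<'E'
from st import *
state()
im=cam('wrist')
cv2.imwrite('pics/w5.png',cv2.resize(im['frame'],(768,576),interpolation=cv2.INTER_CUBIC))
E
```

```text
t 11.62 pos [ 495.4 -109.7   37.8] x [ 0.044  0.999 -0.   ] z [-0.001  0.    -1.   ] F [-3.1 -0.1  2.5] gap 0.001 q [-0.22  0.45 -0.29  0.83 -0.    1.4 ]
```

View pics/w5.png

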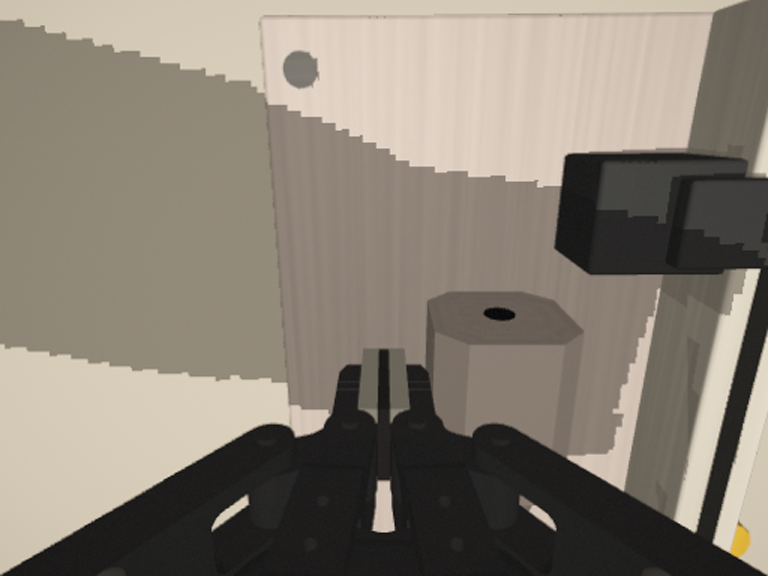

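The closed fingers at (385,400) are just touching the block's side at (430,340), and the stop and fence are clear. Pushing towards the fence.

Request:
arm_command([
  [6,0,2,0,0,0],
  [12,0,2,0,0,0],
  [18,-1,2,0,0,0],
  [24,-1,2,0,0,0],
  [30,-1,2,0,0,0],
])

```text
time: 12.3
tool_pos: [0.5257, -0.1108, 0.0397]
tool_rot: [-0.0, 0.723, 0.691, -0.0]
contact_force: [-2.8, 0.0, -0.1]
finger_gap: 0.003
```

Request:
arm_command([
  [2,0,0,0,0,0],
  [4,0,0,0,0,0],
  [5,0,0,0,0,0],
  [6,0,0,0,0,0],
  [6,0,0,0,0,0],
])

```text
time: 12.92
tool_pos: [0.5315, -0.1107, 0.0399]
tool_rot: [0.0, 0.722, 0.691, 0.0]
contact_force: [-2.1, -0.0, -1.2]
finger_gap: 0.002
```

Request:
arm_command([
  [1,0,0,0,0,0],
  [2,0,0,0,0,0],
  [3,0,0,0,0,0],
  [3,0,0,0,0,0],
])

```text
time: 13.42
tool_pos: [0.5321, -0.1107, 0.039]
tool_rot: [-0.002, 0.723, 0.691, -0.002]
contact_force: [-5.8, -1.1, -0.6]
finger_gap: -0.0
```

Request:
arm_command([
  [1,0,0,0,0,0],
  [2,0,0,0,0,0],
  [2,0,0,0,0,0],
  [2,0,0,0,0,0],
])

```text
time: 13.92
tool_pos: [0.5322, -0.1107, 0.0387]
tool_rot: [-0.003, 0.723, 0.691, -0.003]
contact_force: [-9.4, -1.9, 1.2]
finger_gap: 0.003
```

Request:
arm_command([
  [-25,0,0,0,0,0],
  [-25,0,40,0,0,0],
  [-25,0,80,0,0,0],
  [0,-35,80,0,0,0],
  [24,-72,80,0,0,0],
])

```text
time: 14.55
tool_pos: [0.5634, -0.1835, 0.1221]
tool_rot: [0.003, 0.722, 0.692, 0.002]
contact_force: [0.4, 0.7, 0.0]
finger_gap: -0.003
```

Request:
arm_command([
  [0,0,-30,0,0,0],
  [0,0,-60,0,0,0],
  [0,0,-75,0,0,0],
  [0,0,-75,0,0,0],
])

```text
time: 15.05
tool_pos: [0.5603, -0.1824, 0.0441]
tool_rot: [-0.001, 0.722, 0.691, -0.0]
contact_force: [-0.2, 0.2, -0.1]
finger_gap: -0.002
```

```bash
python3 - <<'E'
from st import *
state()
im=cam('wrist')
cv2.imwrite('pics/w6.png',cv2.resize(im['frame'],(768,576),interpolation=cv2.INTER_CUBIC))
E
```

```text
t 15.05 pos [ 560.3 -182.4   44.1] x [0.044 0.999 0.001] z [-0.001  0.001 -1.   ] F [-0.2  0.2 -0.1] gap -0.002 q [-0.31  0.57 -0.05  0.95  0.    1.3 ]
```

View pics/w6.png

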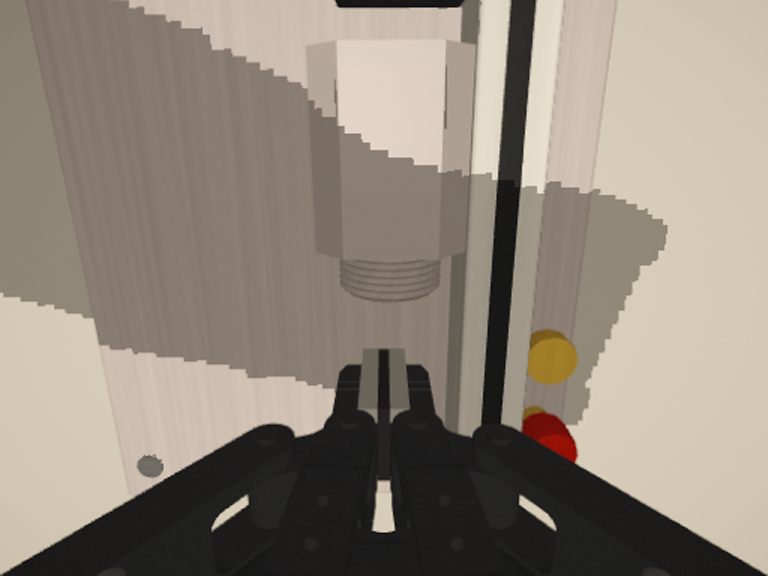

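The block lies flush at the fence. Its neck at (389,280) is straight ahead of the closed fingers. Pushing it in +y.

Request:
arm_command([
  [2,6,0,0,0,0],
  [2,12,0,0,0,0],
  [2,18,0,0,0,0],
  [2,24,0,0,0,0],
  [2,28,0,0,0,0],
])

```text
time: 15.72
tool_pos: [0.5627, -0.1551, 0.0453]
tool_rot: [0.001, 0.723, 0.691, -0.0]
contact_force: [0.3, -3.0, 1.7]
finger_gap: -0.001
```

Request:
arm_command([
  [0,3,0,0,0,0],
  [0,6,0,0,0,0],
  [0,8,0,0,0,0],
  [0,9,0,0,0,0],
  [0,9,0,0,0,0],
])

```text
time: 16.35
tool_pos: [0.5628, -0.147, 0.0453]
tool_rot: [0.001, 0.723, 0.691, -0.001]
contact_force: [0.3, -5.9, 3.1]
finger_gap: -0.002
```

Request:
arm_command([
  [0,1,0,0,0,0],
  [0,2,0,0,0,0],
  [0,3,0,0,0,0],
  [0,3,0,0,0,0],
])

```text
time: 16.85
tool_pos: [0.5632, -0.1469, 0.0454]
tool_rot: [0.004, 0.723, 0.69, -0.002]
contact_force: [0.7, -14.1, 1.6]
finger_gap: 0.002
```

Request:
arm_command([
  [0,-25,0,0,0,0],
  [0,-30,40,0,0,0],
  [-10,-20,90,0,0,0.17],
  [-35,10,110,0,0,0.34],
  [-60,45,110,0,0,0.5],
])

```text
time: 17.48
tool_pos: [0.5027, -0.0964, 0.1563]
tool_rot: [0.001, 0.527, 0.85, 0.002]
contact_force: [0.5, 0.9, -0.9]
finger_gap: 0.0
```

Request:
arm_command([
  [0,0,0,0,0,0.18],
  [0,0,0,0,0,0.36],
  [0,0,0,0,0,0.54],
  [0,0,0,0,0,0.72],
  [0,0,0,0,0,0.9],
])

```text
time: 18.1
tool_pos: [0.5016, -0.0963, 0.154]
tool_rot: [-0.001, 0.104, 0.995, 0.001]
contact_force: [0.4, 0.6, -0.7]
finger_gap: 0.002
```

Request:
arm_command([
  [0,0,0,0,0,0.17],
  [0,0,0,0,0,0.17],
  [0,0,0,0,0,0.17],
])

```text
time: 18.48
tool_pos: [0.502, -0.0971, 0.1544]
tool_rot: [-0.001, 0.023, 1.0, 0.001]
contact_force: [0.9, 0.6, -0.1]
finger_gap: 0.003
```

```bash
python3 - <<'E'
from st import *
state()
im=cam('wrist')
np.savez('w7.npz',**{k:np.array(v) for k,v in im.items()})
cv2.imwrite('pics/w7.png',cv2.resize(im['frame'],(768,576),interpolation=cv2.INTER_CUBIC))
E
```

```text
t 18.48 pos [502.  -97.1 154.4] x [-0.999  0.047  0.001] z [-0.001  0.001 -1.   ] F [ 0.9  0.6 -0.1] gap 0.003 q [-0.19  0.32 -0.13  1.12  0.   -0.14]
```

View pics/w7.png

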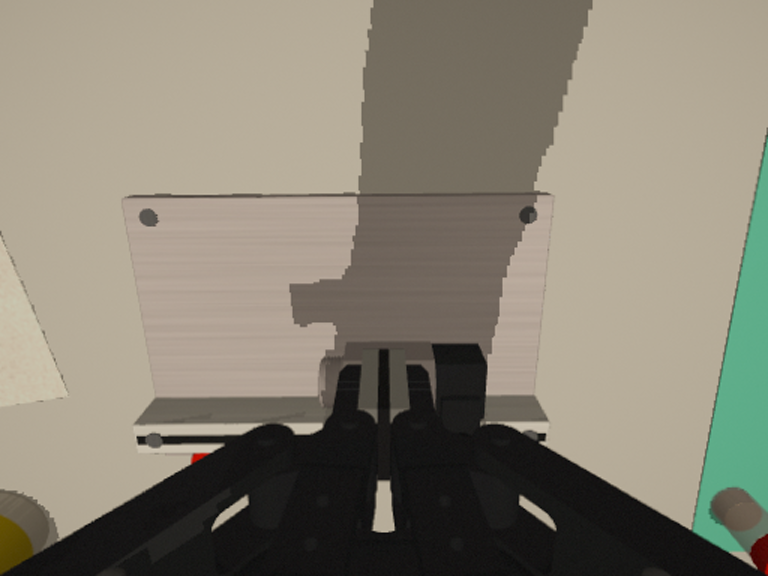

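The block (body 343–432 px) sits against the stop, with the fingers centred on it. Tilting 45°, then approaching along the diagonal.

Request:
arm_command([
  [0,0,0,-0.007,-0.157,0],
  [0,0,0,-0.014,-0.314,0],
  [0,0,0,-0.02,-0.471,0],
  [0,0,0,-0.027,-0.628,0],
  [0,0,0,-0.034,-0.785,0],
])

```text
time: 19.15
tool_pos: [0.5023, -0.0975, 0.1554]
tool_rot: [0.38, 0.021, 0.925, -0.008]
contact_force: [0.4, -0.4, -1.0]
finger_gap: 0.0
```

Request:
arm_command([
  [0,0,-35,0,0,0],
  [10,0,-65,0,0,0],
  [14,0,-67,0,0,0],
  [14,0,-67,0,0,0],
])

```text
time: 19.65
tool_pos: [0.5176, -0.0978, 0.088]
tool_rot: [0.377, 0.021, 0.926, -0.008]
contact_force: [0.1, 0.6, 0.6]
finger_gap: -0.001
```

```bash
python3 - <<'E'
from st import *
state()
E
```

```text
t 19.65 pos [517.6 -97.8  88. ] x [-0.715  0.033 -0.699] z [ 0.698 -0.03  -0.715] F [0.1 0.6 0.6] gap -0.001 q [-0.28  0.19 -0.97 -0.35  0.16 -0.17]
```

Request:
arm_command([
  [6,0,-7,0,0,0],
  [12,0,-14,0,0,0],
  [17,1,-19,0,0,0],
  [20,1,-22,0,0,0],
  [20,1,-22,0,0,0],
])

```text
time: 20.27
tool_pos: [0.5368, -0.0967, 0.0649]
tool_rot: [0.377, 0.021, 0.926, -0.008]
contact_force: [-0.4, -0.9, -0.4]
finger_gap: 0.005
```

Request:
arm_command([
  [1,0,-1,0,0,0],
  [2,0,-2,0,0,0],
  [3,0,-3,0,0,0],
  [4,0,-4,0,0,0],
  [4,0,-4,0,0,0],
])

```text
time: 20.9
tool_pos: [0.5408, -0.0969, 0.0622]
tool_rot: [0.378, 0.021, 0.926, -0.008]
contact_force: [-6.4, 0.6, 8.5]
finger_gap: -0.002
```

```bash
python3 - <<'E'
from st import *
state()
im=cam('wrist'); cv2.imwrite('pics/w8.png',cv2.resize(im['frame'],(768,576),interpolation=cv2.INTER_CUBIC))
E
```

```text
t 20.9 pos [540.8 -96.9  62.2] x [-0.714  0.033 -0.7  ] z [ 0.699 -0.03  -0.715] F [-6.4  0.6  8.5] gap -0.002 q [-0.25  0.31 -0.94 -0.44  0.15 -0.15]
```

View pics/w8.png

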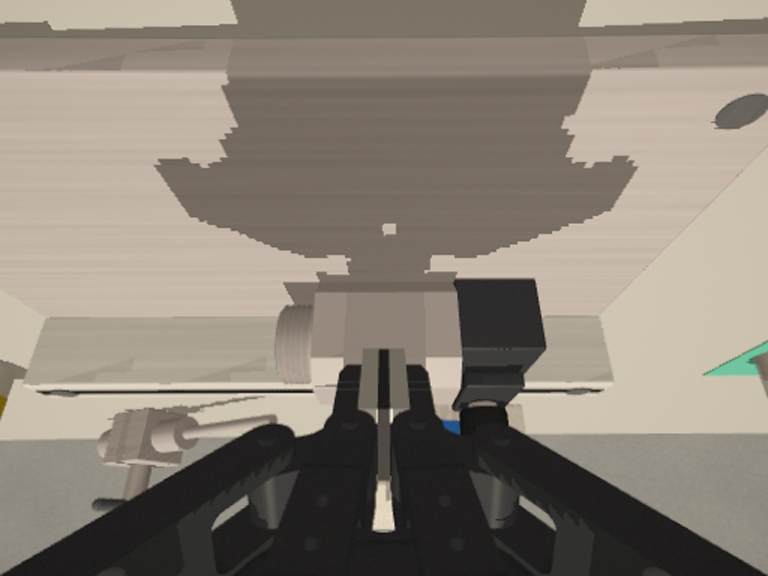

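The fingertips are on the outer bevel. The body (315–460 px) meets the stop face at 457 px and the top face is clear. Force is about 10.6 N, so raising it towards 15 N.

Request:
arm_command([
  [1,0,-0.5,0,0,0],
  [2,0.3,-1,0,0,0],
  [2.5,0.3,-1.2,0,0,0],
  [2.5,0.3,-1.2,0,0,0],
  [2.5,0.3,-1.2,0,0,0],
])

```text
time: 21.58
tool_pos: [0.541, -0.0969, 0.062]
tool_rot: [0.378, 0.022, 0.926, -0.009]
contact_force: [-31.9, -0.0, 34.7]
finger_gap: -0.0
```

Request:
arm_command([
  [0,0,0,0,0,0],
  [0,0,0,0,0,0],
  [0,0,0,0,0,0],
  [0,0,0,0,0,0],
])

```text
time: 22.08
tool_pos: [0.5409, -0.0969, 0.062]
tool_rot: [0.378, 0.022, 0.926, -0.009]
contact_force: [-31.4, 0.2, 34.6]
finger_gap: -0.001
```

Request:
arm_command([
  [-1,0,0.4,0,0,0],
  [-1.9,0,0.8,0,0,0],
  [-1.9,0,0.8,0,0,0],
  [-1.9,0,0.8,0,0,0],
])

```text
time: 22.58
tool_pos: [0.5409, -0.0969, 0.0621]
tool_rot: [0.378, 0.021, 0.926, -0.008]
contact_force: [-13.2, -0.5, 14.5]
finger_gap: 0.004
```

```bash
python3 - <<'E'
from st import *
for i in range(4):
    cam('wrist'); o=state(); print(np.linalg.norm(o['contact_force']))
E
```

```text
t 22.62 pos [540.8 -96.9  62.1] x [-0.714  0.033 -0.7  ] z [ 0.699 -0.031 -0.714] F [-13.4  -0.   14.8] gap -0.001 q [-0.25  0.31 -0.94 -0.44  0.15 -0.15]
19.95782405453263
t 22.68 pos [540.9 -96.9  62.1] x [-0.714  0.033 -0.7  ] z [ 0.699 -0.031 -0.714] F [-13.3   0.6  15. ] gap 0.004 q [-0.25  0.31 -0.94 -0.44  0.15 -0.15]
20.03626962272765
t 22.73 pos [540.9 -96.9  62.1] x [-0.714  0.033 -0.7  ] z [ 0.699 -0.031 -0.714] F [-13.    0.1  15.1] gap 0.003 q [-0.25  0.31 -0.94 -0.44  0.15 -0.15]
19.987512651215578
t 22.77 pos [540.9 -96.9  62.2] x [-0.714  0.033 -0.7  ] z [ 0.699 -0.031 -0.714] F [-13.1  -0.5  15.6] gap -0.0 q [-0.25  0.31 -0.94 -0.44  0.15 -0.15]
20.40177587189742
```

Request:
arm_command([
  [-0.15,0,0.2,0,0,0],
  [-0.15,0,0.2,0,0,0],
  [-0.15,0,0.2,0,0,0],
  [-0.15,0,0.2,0,0,0],
])

```text
time: 23.28
tool_pos: [0.5408, -0.0969, 0.0622]
tool_rot: [0.378, 0.021, 0.926, -0.008]
contact_force: [-11.4, -0.6, 13.5]
finger_gap: -0.003
```

```bash
python3 - <<'E'
from st import *
o=state(); print(np.linalg.norm(o['contact_force']))
a=cam('wrist')['frame'][150:300,150:400]; im=cam('scene'); u=proj(im,[[.565,-.1,.05]])[0].astype(int)
b=im['frame'][u[1]-60:u[1]+60,u[0]-100:u[0]+100]
cv2.imwrite('pics/w9.png',np.vstack([cv2.resize(a,(500,300),interpolation=cv2.INTER_CUBIC),cv2.resize(b,(500,300),interpolation=cv2.INTER_CUBIC)]))
o=state(); print(np.linalg.norm(o['contact_force']))
for t in ("vial_red","vial_white","vial_green","etch_bottle","gland_nut","block_center"):
    print(t,[(round(x['score'],2),toworld(im,x['xyz']).round(3).tolist()) for x in arm.search_frame('scene',t)[:2]])
E
```

```text
t 23.27 pos [540.8 -96.9  62.2] x [-0.714  0.033 -0.699] z [ 0.699 -0.031 -0.715] F [-11.4  -0.6  13.5] gap -0.003 q [-0.25  0.31 -0.94 -0.44  0.15 -0.15]
17.694489543654708
t 23.38 pos [540.9 -96.9  62.2] x [-0.714  0.033 -0.7  ] z [ 0.699 -0.031 -0.715] F [-11.5  -0.3  12.2] gap -0.003 q [-0.25  0.31 -0.94 -0.44  0.15 -0.15]
16.744794140163087
vial_red [(0.57, [0.702, 0.144, 0.053])]
vial_white [(0.68, [0.359, -0.35, 0.039])]
vial_green [(0.5, [0.355, 0.121, 0.042])]
etch_bottle [(0.83, [0.698, -0.365, 0.088])]
gland_nut [(0.6, [0.701, 0.275, 0.016])]
block_center [(0.58, [0.571, -0.099, 0.058]), (0.58, [0.405, 0.259, 0.034])]
```

View pics/w9.png

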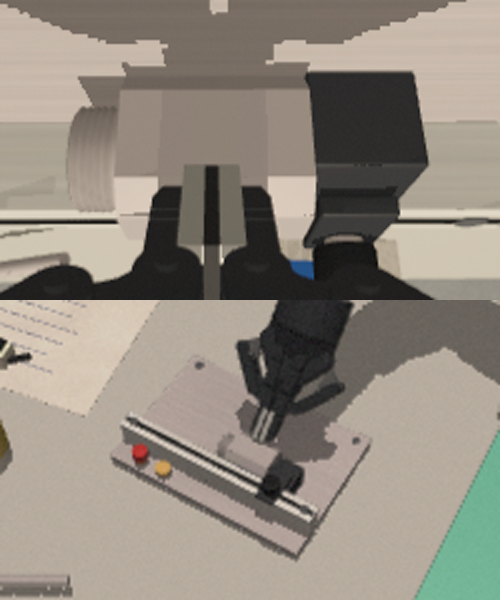

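The block is flush at the fence and the stop. The fingertips push on the outer bevel with a steady 17 N or so, the top face is clear, and the bystanders are where they were. Handing in.

```bash
python3 -c "
from st import *
arm.sign_off(); state()"
```

```text
the job is handed in; nothing more can be done
the job is handed in; nothing more can be done
```

The job is handed in, at about 23.4 s of the 67 s allowed. The block is home in the marking fixture and the arm is holding the diagonal push.

**What I did:**
- I gripped the stainless block across its width and left the orange look-alike alone.
- I set it on the plate with its neck pointing away from the stop block and let go.
- With the closed fingers I slid it to the fence, then along to the stop block. Each time the tool stopped moving while the force rose, to about 9 N at the fence and 14 N at the stop.
- I then tilted the tool 45° and pressed the shut fingertips on the bevel that faces away from the fence.

**Last checks:**
- **Push:** the force was steady at 17–18 N, with 11.5 N into the fence and 12–13.5 N down.
- **Position:** the last pictures show the block flush against both the fence and the stop.
- **Top face:** it is free apart from the fingertips at its edge.
- **Bystanders:** the vials, bottle and nut read within about 5 mm of their starting places. I did not measure the wrench and marking handpiece again, but the arm never worked near them after the start.

**What went wrong:** while setting the push I overshot to about 47 N at the fingertips for roughly 0.6 s, then backed off. The tool and block did not shift measurably, and the wrist force stayed well under its 120 N limit.

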